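# Bring the magnifier lamp over a chisel's edge

### The job

Get the yellow-handled chisel ready for an edge check: swing the magnifier lamp fully clear of the green bench mat, towards the side where nothing tall is in its way, then set the chisel down (do not drop it) flat and wholly on the mat with its cutting edge pointing to the lamp post. Then swing the lamp back so that the cutting edge is under the middle of the lens. Leave the other things on the bench where they stand.

Things in the scene. Friction and masses are not known exactly. Their poses are not given: they have to be found in the camera images.
- lamp: fixed magnifier lamp stand: dark round foot 120 mm across, white upright post 22 mm thick; origin under the post's centre on the bench, z up. The lamp's boom turns about the post's vertical axis, its white tube 206 mm above the bench. At boom angle 0 the boom points along the stand's -x axis, roughly towards the robot.
- boom (a joint): angle of the boom about the post (rad, -1.15 to 1.15), counter-clockwise seen from above: at angle a the boom points along (-cos a, -sin a) in the stand's x, y. It turns freely with light friction (about 0.15 N m) and stays where it is left.
- lens (a point): centre of the round magnifier lens on the boom, 215 mm from the post axis; white ring 125 mm across (glass 100 mm across), 177 to 197 mm above the bench. Its axes turn with the boom.
- knob (a point): upright red cylindrical handle at the boom's free end, just beyond the ring, 285 mm from the post axis: 24 mm thick, standing free from 204 to 255 mm above the bench; the point is 235 mm above the bench, on its axis. Grip it from above, or push it, to swing the boom.
- mat: fixed green bench mat, 250 mm (its x) by 130 mm (its y), 4 mm thick, two white lines along its long edges; origin at the centre of its underside on the bench, x along its length, about towards the lamp post. The lens passes over the mat 65 to 85 mm from its centre towards the post.
- chisel: loose wood chisel 180 mm long, 110 to 220 g, lying flat: yellow handle with black butt, 28 mm wide, 24 mm high, x = -100 to -8 mm; steel blade 24 mm wide, 6 mm thick, x = 0 to 80 mm, flush with the handle's underside. Origin on the underside where blade meets handle, x towards the cutting edge, z up. Balances near x = -15 mm; grip the handle across its width.
- chisel_edge (a point): middle of the chisel's cutting edge, at x = 80 mm, 2 mm above the chisel's underside
- chisel_butt (a point): end of the chisel's handle, at x = -100 mm, 12 mm above its underside
- spray_can: bystander: green spray can 62 mm across, 190 mm tall, standing at one side of the lamp where it would be hit by the lens if the boom were swung that way; origin under its centre
- tin: bystander: low steel tin with a blue band 70 mm across, 55 mm tall, at the other side; the lens passes over it
- screwdriver: bystander: blue-handled screwdriver 200 mm long lying on the bench on the side of the mat away from the chisel; origin at its underside
- jar: bystander: glass jar with red lid, 80 mm across, 120 mm tall; origin under its centre
- pot: bystander: blue open pot with two small side handles, 110 mm across, 120 mm tall; origin under its centre

How it is judged:
By the outcome, as a careful person would: the job done as asked, in the order asked, and still so for the second after the job is handed in, with the robot touching nothing.
It also fails if it takes over 72 s, if anything falls off the work surface, if the arm or the gripper's body presses on something with over 40 N, if the wrist force passes 120 N, or if a joint passes its speed limit or range.

### The arm

A 6-joint arm with a two-finger parallel gripper is mounted at the origin on the work surface. World frame = base frame: x ahead of the robot, y to its left, z up, the work surface at z = 0. Lengths are in mm, angles in rad, forces in N, time in s.
With the tool pointing down it reaches from about 350 to 975 mm from the base axis. Payload 7.1 kg.
Tool frame: the origin (TCP) lies between the finger pads; the fingertips stand 17 mm ahead of it and the grasp point (between the pads) lies 2 mm behind it; z points along the fingers, y is the line along which they close (so a half turn about z gives the same grasp; the last joint's range is limited). The gripper opens to 88 mm and grips with 3 to 60 N. Pads are 20 mm wide; open, the fingers measure 115 mm over their backs; the gripper's body (75 mm by 178 mm) begins 61 mm behind the grasp point.
Start: joints at [-1.348, 0.423, 1.63, -0, 1.089, -0.019], TCP at [149.676, -606.797, 239.675] pointing down, gripper open.
Joint ranges: [-3, 3], [-0.9, 2.11], [0.09, 2.58], [-1.31, 4.45], [0.11, 2.69], [-2.54, 2.54]. Speed limits (rad/s): [2.39, 2.39, 3.01, 3.14, 3.14, 3.14].

### API

Orientations are given as a rotation vector (axis times angle).
In Python, from workcell import ctrl, cam, get_obs gives the robot as it stands (ctrl), with the cameras (cam) and the readings as plain functions.
- The arm moves only by the shell command python3 jog.py FILE [OPENING], which reads ROWS from the file FILE. ROWS is a JSON list of rows, 1 to 5 of them, each written [[dx, dy, dz], [rx, ry, rz]]: dx, dy, dz in mm, then a rotation vector rx, ry, rz in rad; each row shifts and turns the commanded pose from where the row before left it, along the tool's axes as they then stand; what a row does not reach is not made up. A row lasts 1/12 s, in which the tool goes at most 41.7 mm and 0.125 rad, less where a joint would pass 70% of its speed; a pose out of reach is approached as far as the arm can. OPENING is the finger opening in mm, set as the command begins (- or left out keeps the last). The fingers move at their own pace and stop on an object; the grip force is fixed at half the most. Time passes only in rows, so rows that do not move let the fingers close. It prints the time, the measured TCP pose, the force, the opening and the grip force at its end. Input that does not fit is refused with a message, and nothing moves.
- get_obs(): the state, without advancing time (a new reading comes with each control period).
- cam.get_image(name): name is "side" or "top" or "wrist"; returns a dict with "img" (480x640x3 uint8, red, green, blue), "fx", "fy", "cx", "cy" (pixels), "k1" (the pictures are not rectified: a ray, as slopes to the right and down, at radius r is drawn at 1 + k1 r^2 times it, then the intrinsics apply), "R" (3x3) and "t" (3): a world point X has camera coordinates R X + t. Camera axes: x right, y down, z forward; pixel columns grow to the right and rows downward; lengths in mm; the calibration is good to about 2 mm. A picture is of the moment at which its call begins. There is no depth.
- ctrl.close_job(): hands the job in; it is judged then, once.
The state is a dict: "t": time; "qpos": joint angles; "qvel": joint speeds; "joint_torque": joint torques, N m; "ee_pos": TCP position; "orientation": TCP orientation; "ft_force": force on the tool from outside, world axes, zero at the start; "moment": the same for the moment, N m; "width": finger opening in mm; "grasp_force": force on a finger pad.
Only numpy, scipy, OpenCV 4.12 (cv2) and the standard library are available. Lean on these libraries where they do the work, as an engineer would, in place of code of your own. Each camera call takes 0.05 s, during which the arm holds its last target. There are 200 camera calls.

## Working session

There is one attempt and no reset: what is moved stays moved. The work goes in short steps, Python scripts to look and compute and a shell command to move; the robot and the scene stay as the last step left them, time stands still between calls to the robot, and variables do not carry over. Pictures are saved under pics/ and viewed, at most 10 in all, crops included, and the job is handed in when it is done.

```bash
ls; mkdir -p pics
cat > h.py <<'E'
import numpy as np, cv2
from workcell import ctrl, cam, get_obs
from scipy.spatial.transform import Rotation as Ro
def snap(n,f):
    d=cam.get_image(n); cv2.imwrite(f'pics/{f}.png',d['img'][:,:,::-1]); np.save(f'pics/{f}.npy',d,allow_pickle=True); return d
def load(f): return np.load(f'pics/{f}.npy',allow_pickle=True).item()
def back(d,u,v,z):
    K=np.array([[d['fx'],0,d['cx']],[0,d['fy'],d['cy']],[0,0,1.]])
    p=cv2.undistortPoints(np.array([[[u,v]]],float),K,np.array([d['k1'],0,0,0.]))[0,0]
    R=np.array(d['R']);t=np.array(d['t']); o=-R.T@t; r=R.T@np.array([p[0],p[1],1]); return (o+r*(z-o[2])/r[2])
def proj(d,X):
    R=np.array(d['R']);t=np.array(d['t']); c=R@np.array(X,float)+t; s=c[:2]/c[2]; s=s*(1+d['k1']*(s@s)); return np.array([d['fx']*s[0]+d['cx'],d['fy']*s[1]+d['cy']])
E
python3 - <<'E'
from h import *
for n in('top','side'):
    d=snap(n,n+'0'); print(n,-np.array(d['R']).T@d['t'],d['k1'],d['fx'])
o=get_obs();print(o)
E
```

```text
jog.py
pics
workcell.py
top [ 311.75201827   13.39029736 1199.413986  ] -0.10591779439280959 468.08050653292224
side [ 416.90710097 -693.62353272  925.2993488 ] -0.01732332954338241 468.9202697484978
{'t': 0.1, 'qpos': array([-1.34801285e+00,  4.23786855e-01,  1.63059884e+00, -5.49916049e-05,
        1.08859242e+00, -1.90041296e-02]), 'qvel': array([-0.00145434, -0.00115678, -0.00234001, -0.00075895,  0.00094613,
       -0.0009924 ]), 'joint_torque': array([-1.00376988e-04, -5.45610166e+01, -2.74324286e+01,  6.45634392e-02,
        1.88649015e-02, -2.75331860e-05]), 'ee_pos': array([ 149.55299405, -606.35512669,  238.97119343]), 'orientation': array([-3.11729478e+00, -3.78748795e-01,  2.97333173e-04]), 'ft_force': array([ 1.24371491,  0.93075315, -0.15675088]), 'moment': array([-0.07721797, -0.03591   ,  0.03181304]), 'grasp_force': 0.0, 'width': 87.65277683371698}
```

View pics/top0.png

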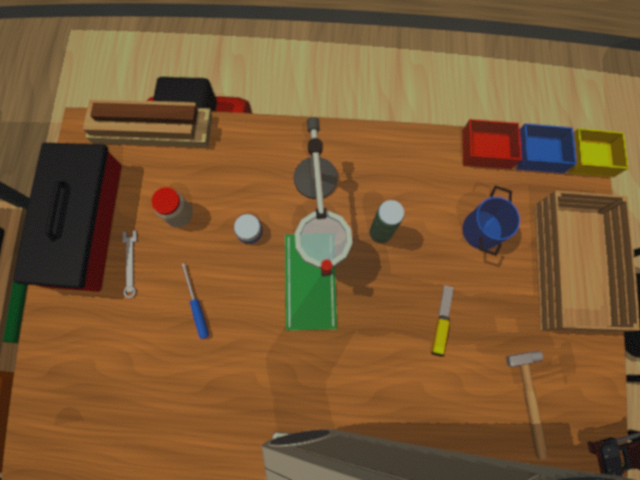

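View pics/side0.png

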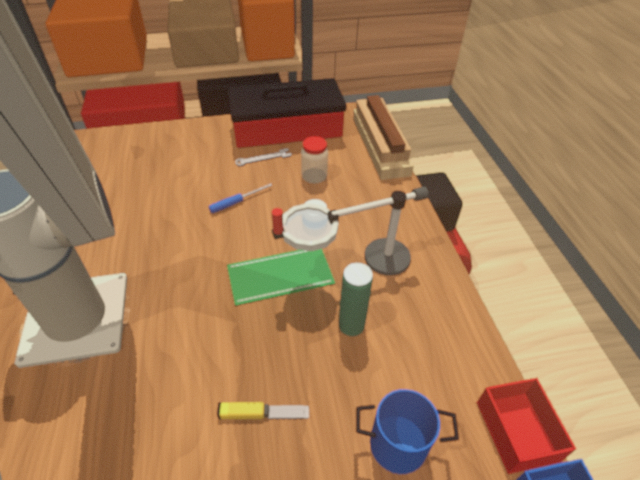

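The top view shows the lamp foot at (316,178), red knob at (326,267), mat from (287,235) to (336,328), chisel from (440,355) to (447,287) and the screwdriver at (195,300). The can is on the right (-y) at (388,220) and the tin on the left (+y) at (248,229), so the lamp swings to +y. The side view agrees.

```bash
cat > m.py <<'E'
from h import *
def blob(d,lo,hi,box,big=True):
    h=cv2.cvtColor(d['img'],cv2.COLOR_RGB2HSV); m=cv2.inRange(h,np.array(lo),np.array(hi)); k=np.zeros_like(m); x0,y0,x1,y1=box; k[y0:y1,x0:x1]=m[y0:y1,x0:x1]
    n,l,s,c=cv2.connectedComponentsWithStats(k); i=1+np.argmax(s[1:,4]); 
    return np.argwhere(l==i)[:,::-1].astype(np.float32), c[i], s[i,4]
E
python3 - <<'E'
from m import *
d=load('top0'); s=load('side0')
np.set_printoptions(precision=1,suppress=True)
p,c,n=blob(d,(0,150,90),(8,255,255),(300,250,350,285)); print('knob top',c,n,back(d,*c,250))
p2,c2,n2=blob(s,(0,150,90),(8,255,255),(260,195,295,245)); print('knob side',c2,n2,back(s,*c2,232))
p,c,n=blob(d,(50,120,60),(75,255,255),(270,220,350,340)); r=cv2.minAreaRect(p);print('mat',r)
for q in cv2.boxPoints(r): print(q,back(d,*q,4))
p2,c2,n2=blob(s,(50,120,60),(80,255,255),(215,235,345,310)); 
hull=cv2.convexHull(p2); ap=cv2.approxPolyDP(hull,8,True)[:,0]
for q in ap: print('side mat',q,back(s,*q,4))
for nm,D,b in(('t',d,(410,270,470,365)),('s',s,(200,390,320,430))):
    p,c,n=blob(D,(22,150,90),(35,255,255),b); r=cv2.minAreaRect(p); print(nm,'yel',c,n,r,back(D,*c,18))
    for q in cv2.boxPoints(r): print('  ',q,back(D,*q,12))
    x0,y0,x1,y1=b
    h=cv2.cvtColor(D['img'],cv2.COLOR_RGB2HSV)
    m=np.zeros(h.shape[:2],np.uint8); m[y0:y1,x0:x1]=cv2.inRange(h,np.array((0,0,100)),np.array((180,60,255)))[y0:y1,x0:x1]
    p=np.argwhere(m)[:,::-1].astype(np.float32)
    r=cv2.minAreaRect(p);print('blade',len(p),r)
    for q in cv2.boxPoints(r): print('  ',q,back(D,*q,5))
h=cv2.cvtColor(d['img'],cv2.COLOR_RGB2HSV)
for nm,D,(u,v) in(('foot top',d,(316,178)),('foot side',s,(387,257))): print(nm,back(D,u,v,8))
for nm,u,v,z in(('lens',323,238,190),('post top',316,147,225),('can',391,212,190),('tin',247,228,55),('jar',166,201,120),('pot',497,218,120)): print(nm,back(d,u,v,z))
a=np.hstack([cv2.resize(d['img'][130:340,270:480],(630,630))[:600,:400],cv2.resize(s['img'][200:320,330:430],(400,480))[:480].copy() if 0 else cv2.resize(s['img'][150:300,260:420],(400,600))])
cv2.imwrite('pics/c1.png',a[:,:,::-1])
E
```

```text
knob top [326.1 265.3] 96 [484.1   4.6 250. ]
knob side [276.8 220.3] 232 [482.3   0.4 232. ]
mat ((310.15814208984375, 281.78387451171875), (94.13618469238281, 49.41316223144531), 89.31793975830078)
[284.9 235. ] [603.2 115.1   4. ]
[334.3 234.4] [612.5 -14.6   4. ]
[335.4 328.6] [368.5 -30.    4. ]
[286.  329.1] [359.7  94.2   4. ]
side mat [300. 263.] [540.7  65.1   4. ]
t yel [440.7 336.1] 426 ((440.7115478515625, 335.94232177734375), (12.355316162109375, 34.90866470336914), 11.309932708740234) [ 363.  -294.1   18. ]
   [431.2 351.8] [ 323.1 -272.1   12. ]
   [438.1 317.6] [ 409.2 -288.6   12. ]
   [450.2 320. ] [ 404.6 -319.8   12. ]
   [443.3 354.3] [ 318.5 -302.9   12. ]
blade 248 ((445.7701416015625, 301.13592529296875), (8.631338119506836, 29.311792373657227), 10.007979393005371)
   [439.  314.8] [ 417.  -292.6    5. ]
   [444.1 286. ] [ 492.1 -305.6    5. ]
   [452.6 287.5] [ 489.3 -328.     5. ]
   [447.5 316.3] [ 414.3 -314.7    5. ]
s yel [243.  410.5] 329 ((241.0, 409.5), (15.0, 44.0), 90.0) [ 363.5 -297.6   18. ]
   [219. 402.] [ 317.5 -268.9   12. ]
   [263. 402.] [ 404.2 -285.    12. ]
   [263. 417.] [ 400.6 -315.2   12. ]
   [219. 417.] [ 315.7 -299.5   12. ]
blade 509 ((286.4999694824219, 411.5), (42.99999237060547, 10.999998092651367), 0.0)
   [265. 417.] [ 404.3 -313.     5. ]
   [265. 406.] [ 407.1 -290.8    5. ]
   [308. 406.] [ 491.9 -306.6    5. ]
   [308. 417.] [ 487.8 -328.6    5. ]
foot top [765.8  42.9   8. ]
foot side [764.   40.9   8. ]
lens [556.1  14.4 190. ]
post top [757.6  42.  225. ]
can [ 625.5 -135.5  190. ]
tin [603.3 208.1  55. ]
jar [643.  402.6 120. ]
pot [ 648.6 -407.2  120. ]
```

View pics/c1.png

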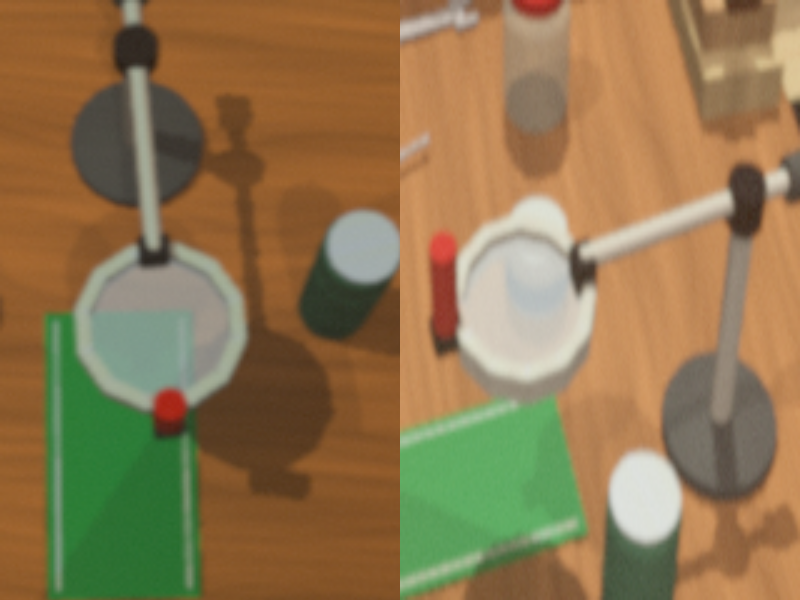

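The crop puts the foot centre at about (316,178) top. That makes post to knob 285 mm, as it should be, and the mat is 130 mm wide. Next I raise the tool and pre-rotate it for the swing.

```bash
cat > go.py <<'E'
import sys; from h import *
x,y,z,yaw=map(float,sys.argv[1:5]); o=get_obs(); R=Ro.from_rotvec(o['orientation'])
G=Ro.from_euler('z',yaw)*Ro.from_euler('x',np.pi)
print('d_tool',(R.inv().apply(np.array([x,y,z])-o['ee_pos'])).round(1),'rot',(R.inv()*G).as_rotvec().round(3),'afterrot',G.inv().apply(np.array([x,y,z])-o['ee_pos']).round(1),'pos',o['ee_pos'].round(1),'F',o['ft_force'].round(1),'w',round(o['width'],1))
E
echo '[[[0,0,-20],[0,0,-0.12]],[[0,0,-20],[0,0,-0.12]],[[0,0,-20],[0,0,-0.12]],[[0,0,0],[0,0,-0.12]],[[0,0,0],[0,0,-0.12]]]' > next.json && python3 jog.py next.json 60
echo '[[[0,0,0],[0,0,-0.1]],[[0,0,0],[0,0,0]]]' > next.json && python3 jog.py next.json
python3 go.py 483 2.5 300 0.94
python3 - <<'E'
from h import *
s=load('side0')
for q in((229,265),(322,250),(333,285),(237,300)): print(back(s,*q,4).round(1))
E
```

```text
t: 0.52
ee_pos: [149.8, -607.3, 301.0]
orientation: [2.862, 1.291, -0.001]
ft_force: [-1.5, -0.4, -0.4]
width: 60.7
grasp_force: 0.0
t: 0.68
ee_pos: [149.6, -606.6, 299.4]
orientation: [-2.797, -1.43, -0.0]
ft_force: [-0.7, 0.6, -0.6]
width: 59.9
grasp_force: 0.0
d_tool [ 6.89e+02 -8.63e+01 -3.00e-01] rot [-0.    -0.     0.005] afterrot [ 6.885e+02 -9.000e+01 -6.000e-01] pos [ 149.6 -606.6  299.4] F [-0.7  0.6 -0.6] w 59.9
[362.   91.3   4. ]
[604.9  98.2   4. ]
[608.1 -18.7   4. ]
[373.1 -20.6   4. ]
```

```bash
echo '[[[40,-5,0],[0,0,0]],[[40,-5,0],[0,0,0]],[[40,-5,0],[0,0,0]],[[40,-5,0],[0,0,0]],[[40,-5,0],[0,0,0]]]' > next.json && python3 jog.py next.json >/dev/null
echo '[[[40,-5,0],[0,0,0]],[[40,-5,0],[0,0,0]],[[40,-5,0],[0,0,0]],[[40,-5,0],[0,0,0]],[[40,-5,0],[0,0,0]]]' > next.json && python3 jog.py next.json >/dev/null
echo '[[[40,-5,0],[0,0,0]],[[40,-5,0],[0,0,0]],[[40,-5,0],[0,0,0]],[[40,-5,0],[0,0,0]],[[40,-5,0],[0,0,0]]]' > next.json && python3 jog.py next.json 
echo '[[[40,-5,0],[0,0,0]],[[40,-5,0],[0,0,0]],[[0,0,0],[0,0,0]],[[0,0,0],[0,0,0]]]' > next.json && python3 jog.py next.json 
python3 go.py 483 2.5 236 0.94
python3 -c "
from h import *
snap('wrist','w0');snap('top','t1')"
```

```text
t: 1.93
ee_pos: [442.4, -75.5, 299.7]
orientation: [2.802, 1.42, 0.0]
ft_force: [0.9, -0.7, -0.4]
width: 60.0
grasp_force: 0.0
t: 2.27
ee_pos: [481.3, -5.2, 299.2]
orientation: [-2.798, -1.427, 0.001]
ft_force: [-0.2, -0.3, 0.3]
width: 59.9
grasp_force: 0.0
d_tool [ 7.3 -3.1 63.2] rot [-0.001  0.001  0.003] afterrot [ 7.2 -3.2 63.2] pos [481.3  -5.2 299.2] F [-0.2 -0.3  0.3] w 59.9
```

View pics/w0.png

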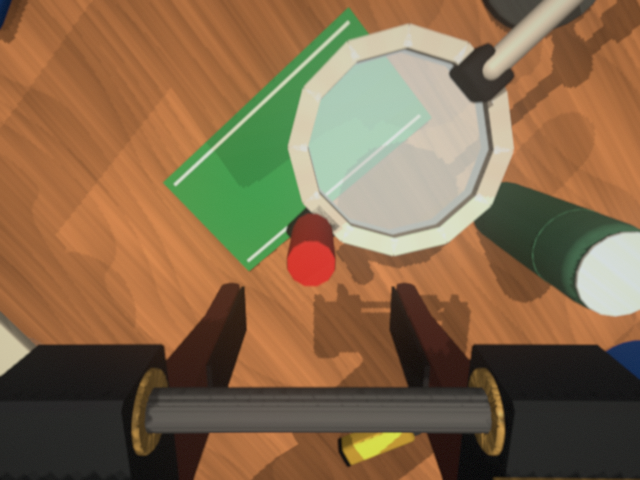

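Wrist view: knob top at about (312,262), mat near corners at (165,183) and (249,270), lens ring centre at about (401,139).

Run:
```python
from h import *
d=load('w0')
for n,u,v,z in(('knob',312,262,255),('matL',165,183,4),('matR',249,270,4),('matfarL',350,9,4),('lens',401,139,190),('matfarR',430,120,4)): print(n,back(d,u,v,z).round(1))
```

```text
knob [484.2   4.4 255. ]
matL [356.7  93.4   4. ]
matR [366.9 -32.8   4. ]
matfarL [603.7 113.6   4. ]
lens [556.5  16.9 190. ]
matfarR [611.8 -14.2   4. ]
```

```bash
echo '[[[8.6,-3,0],[0,0,0]],[[0,0,21],[0,0,0]],[[0,0,21],[0,0,0]],[[0,0,21],[0,0,0]],[[0,0,0],[0,0,0]]]' > next.json && python3 jog.py next.json >/dev/null
echo '[[[0,0,0],[0,0,0]],[[0,0,0],[0,0,0]],[[0,0,0],[0,0,0]],[[0,0,0],[0,0,0]],[[0,0,0],[0,0,0]]]' > next.json && python3 jog.py next.json 15
echo '[[[0,0,0],[0,0,0]],[[0,0,0],[0,0,0]]]' > next.json && python3 jog.py next.json
python3 go.py 484 3.5 236 0.94
```

```text
t: 3.2
ee_pos: [484.2, 1.7, 237.6]
orientation: [2.799, 1.425, 0.002]
ft_force: [0.8, 0.2, -0.2]
width: 30.0
grasp_force: 0.0
t: 3.37
ee_pos: [483.6, 1.8, 237.2]
orientation: [2.8, 1.425, 0.0]
ft_force: [-2.8, -0.4, 5.3]
width: 23.3
grasp_force: 30.0
d_tool [ 1.6 -0.6  1.2] rot [ 0.    -0.     0.002] afterrot [ 1.6 -0.6  1.2] pos [483.6   1.8 237.2] F [-2.8 -0.4  5.3] w 23.3
```

```bash
echo '[[[21.4,-18.9,0],[0,0,0.1]],[[21.4,-18.9,0],[0,0,0.1]],[[21.4,-18.9,0],[0,0,0.1]]]' > next.json && python3 jog.py next.json
echo '[[[21.4,-18.9,0],[0,0,0.1]],[[21.4,-18.9,0],[0,0,0.1]],[[21.4,-18.9,0],[0,0,0.1]],[[21.4,-18.9,0],[0,0,0.1]]]' > next.json && python3 jog.py next.json
echo '[[[21.4,-18.9,0],[0,0,0.1]],[[21.4,-18.9,0],[0,0,0.1]],[[21.4,-18.9,0],[0,0,0.1]],[[21.4,-18.9,0],[0,0,0.1]],[[0,0,0],[0,0,0]]]' > next.json && python3 jog.py next.json
python3 -c "
from h import *
o=get_obs();p=o['ee_pos']-[765,42,0];print(np.hypot(*p[:2]),np.arctan2(p[1],-p[0]),o['qpos'])
snap('top','t2')"
```

```text
t: 3.62
ee_pos: [483.2, 87.7, 237.3]
orientation: [2.984, 0.982, -0.001]
ft_force: [1.9, -1.5, 0.5]
width: 23.5
grasp_force: 30.0
t: 3.95
ee_pos: [522.5, 195.5, 237.2]
orientation: [-3.119, -0.372, 0.003]
ft_force: [-1.2, -2.1, 4.8]
width: 23.5
grasp_force: 30.0
t: 4.37
ee_pos: [603.8, 281.1, 237.2]
orientation: [-3.127, 0.254, -0.002]
ft_force: [-5.3, 8.1, 8.5]
width: 23.4
grasp_force: 30.0
288.34132287659304 0.9775430102376528 [0.41633823 0.4841778  1.53712648 0.00371098 1.11686314 2.14776068]
```

```bash
echo '[[[0,0,0],[0,0,0]],[[0,0,0],[0,0,0]],[[0,0,0],[0,0,0]],[[0,0,0],[0,0,0]]]' > next.json && python3 jog.py next.json 60
echo '[[[0,0,-20],[0,0,0]],[[0,0,-25],[0,0,0]],[[0,0,-25],[0,0,0]],[[0,0,0],[0,0,0]]]' > next.json && python3 jog.py next.json
python3 go.py 387 -298.7 307 -0.178
```

```text
t: 4.75
ee_pos: [601.3, 275.8, 236.5]
orientation: [3.131, -0.249, -0.0]
ft_force: [0.8, 0.0, -0.3]
width: 46.7
grasp_force: 0.0
t: 5.08
ee_pos: [603.7, 276.6, 312.3]
orientation: [-3.128, 0.249, -0.012]
ft_force: [0.3, 0.6, 0.5]
width: 60.0
grasp_force: 0.0
d_tool [-123.1  602.4    1.8] rot [-0.004 -0.007  0.019] afterrot [-111.4  604.6    5.3] pos [603.7 276.6 312.3] F [0.3 0.6 0.5] w 60.0
```

```bash
echo '[[[-7.4,40.3,0],[0,0,0.018]],[[-7.4,40.3,0],[0,0,0]],[[-7.4,40.3,0],[0,0,0]],[[-7.4,40.3,0],[0,0,0]],[[-7.4,40.3,0],[0,0,0]]]' > next.json && python3 jog.py next.json >/dev/null
echo '[[[-7.4,40.3,0],[0,0,0]],[[-7.4,40.3,0],[0,0,0]],[[-7.4,40.3,0],[0,0,0]],[[-7.4,40.3,0],[0,0,0]],[[-7.4,40.3,0],[0,0,0]]]' > next.json && python3 jog.py next.json >/dev/null
echo '[[[-7.4,40.3,0],[0,0,0]],[[-7.4,40.3,0],[0,0,0]],[[-7.4,40.3,0],[0,0,0]],[[-7.4,40.3,0],[0,0,0]],[[-7.4,40.3,0],[0,0,0]]]' > next.json && python3 jog.py next.json >/dev/null
echo '[[[0,0,0],[0,0,0]],[[0,0,0],[0,0,0]]]' > next.json && python3 jog.py next.json >/dev/null
python3 go.py 387 -298.7 20 -0.178
python3 - <<'E'
from h import *
w=snap('wrist','w1');t=snap('top','t3')
cv2.imwrite('pics/c2.png',np.hstack([cv2.resize(w['img'],(400,300)),cv2.resize(t['img'][100:340,140:460],(400,300))])[:,:,::-1])
E
```

```text
d_tool [  1.   -2.9 286.3] rot [-0.     0.    -0.003] afterrot [  0.9  -3.  286.3] pos [ 385.6 -301.5  306.3] F [-0.2  0.2 -0.1] w 60.1
```

View pics/c2.png

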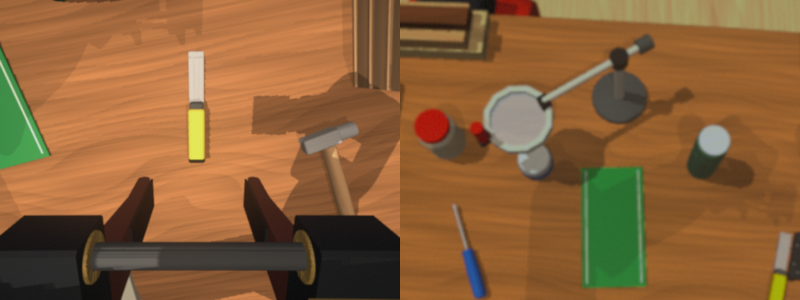

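The lamp is clear of the mat, over the tin. In the wrist view the chisel is vertical, edge at about (314,83) and butt at about (315,259).

Run:
```python
from m import *
np.set_printoptions(precision=1,suppress=True)
w=load('w1');t=load('t3')
print('edge',back(w,314,83,4),'butt',back(w,315,259,12))
p,c,n=blob(w,(22,150,90),(35,255,255),(250,100,380,300)); r=cv2.minAreaRect(p); q=cv2.boxPoints(r);print(r)
P=np.array([back(w,*x,14)[:2] for x in q]);print(P,P.mean(0))
p,c,n=blob(t,(50,120,60),(75,255,255),(270,220,350,340)); r=cv2.minAreaRect(p)
Q=np.array([back(t,*x,4)[:2] for x in cv2.boxPoints(r)]); print('mat',Q,Q.mean(0),[np.linalg.norm(Q[i]-Q[i-1]) for i in range(4)])
cs=(np.array([619,97])-[400,0])*.8+[140,100]; print('foot',cs,back(t,*cs,8))
p,c,n=blob(t,(0,150,90),(8,255,255),(190,190,215,215)); print('knob',c,n,back(t,*c,245))
```

```text
edge [ 488.8 -317.1    4. ] butt [ 310.9 -285.2   12. ]
((313.5, 215.0), (80.0, 25.0), 90.0)
[[ 403.7 -287.8]
 [ 399.  -313. ]
 [ 313.9 -297.9]
 [ 318.8 -271.3]] [ 358.8 -292.5]
mat [[605.5 115.1]
 [614.7 -14.6]
 [368.4 -29.9]
 [359.7  94.2]] [487.1  41.2] [np.float64(246.64497705835774), np.float64(130.0098612038166), np.float64(246.75696390632518), np.float64(124.41145303507575)]
foot [315.2 177.6] [766.8  45.2   8. ]
knob [200.7 202.3] 100 [606.  281.2 245. ]
```

```bash
echo '[[[0,-3,40],[0,0,0]],[[0,0,40],[0,0,0]],[[0,0,40],[0,0,0]],[[0,0,40],[0,0,0]],[[0,0,40],[0,0,0]]]' > next.json && python3 jog.py next.json >/dev/null
echo '[[[0,0,40],[0,0,0]],[[0,0,25],[0,0,0]],[[0,0,10],[0,0,0]],[[0,0,0],[0,0,0]],[[0,0,0],[0,0,0]]]' > next.json && python3 jog.py next.json
python3 go.py 385.5 -298.6 20.5 -0.178
```

```text
t: 7.43
ee_pos: [388.1, -296.2, 32.2]
orientation: [-3.13, 0.274, 0.0]
ft_force: [-0.3, -0.2, 0.1]
width: 59.8
grasp_force: 0.0
d_tool [-2.2  2.8 11.7] rot [-0.     0.     0.003] afterrot [-2.2  2.9 11.7] pos [ 388.1 -296.2   32.2] F [-0.3 -0.2  0.1] w 59.8
```

```bash
echo '[[[-1.5,2,11],[0,0,0]],[[0,0,0],[0,0,0]],[[0,0,0],[0,0,0]]]' > next.json && python3 jog.py next.json
echo '[[[0,0,0],[0,0,0]],[[0,0,0],[0,0,0]],[[0,0,0],[0,0,0]],[[0,0,0],[0,0,0]],[[0,0,0],[0,0,0]]]' > next.json && python3 jog.py next.json 15
echo '[[[0,0,0],[0,0,0]],[[0,0,0],[0,0,0]],[[0,0,0],[0,0,0]]]' > next.json && python3 jog.py next.json
python3 go.py 385.5 -298.6 20.5 -0.178
```

```text
t: 7.68
ee_pos: [386.0, -298.9, 21.5]
orientation: [3.129, -0.277, 0.002]
ft_force: [-0.9, -0.1, 0.6]
width: 59.7
grasp_force: 0.0
t: 8.1
ee_pos: [385.7, -298.6, 20.9]
orientation: [3.129, -0.277, 0.0]
ft_force: [-0.4, 0.4, -0.1]
width: 30.1
grasp_force: 0.0
t: 8.35
ee_pos: [385.6, -298.6, 20.8]
orientation: [3.129, -0.276, 0.0]
ft_force: [-1.5, -0.4, 3.9]
width: 27.9
grasp_force: 30.0
d_tool [-0.1  0.   0.3] rot [ 0.    -0.     0.002] afterrot [-0.1  0.   0.3] pos [ 385.6 -298.6   20.8] F [-1.5 -0.4  3.9] w 27.9
```

```bash
echo '[[[0,0,-10],[0,0,0]],[[0,0,-30],[0,0,0]],[[0,0,-40],[0,0,0]],[[0,0,0],[0,0,0]]]' > next.json && python3 jog.py next.json
python3 go.py 448 56.2 101 -0.04
```

```text
t: 8.68
ee_pos: [388.3, -300.6, 106.3]
orientation: [3.125, -0.276, 0.011]
ft_force: [0.9, 0.4, -0.5]
width: 27.8
grasp_force: 30.0
d_tool [  -3.8 -361.8    3.8] rot [ 0.005 -0.007 -0.136] afterrot [  45.4 -358.9    5.3] pos [ 388.3 -300.6  106.3] F [ 0.9  0.4 -0.5] w 27.8
```

```bash
echo '[[[0,0,0],[0,0,-0.07]],[[0,0,0],[0,0,-0.067]],[[3.8,-20,0],[0,0,0]],[[3.8,-30,0],[0,0,0]],[[3.8,-35,0],[0,0,0]]]' > next.json && python3 jog.py next.json >/dev/null
echo '[[[3.8,-35,0],[0,0,0]],[[3.8,-35,0],[0,0,0]],[[3.8,-35,0],[0,0,0]],[[3.8,-35,0],[0,0,0]],[[3.8,-35,0],[0,0,0]]]' > next.json && python3 jog.py next.json >/dev/null
echo '[[[3.8,-35,0],[0,0,0]],[[3.8,-35,0],[0,0,0]],[[3.8,-20,0],[0,0,0]],[[0,-9,0],[0,0,0]],[[0,0,0],[0,0,0]]]' > next.json && python3 jog.py next.json >/dev/null
echo '[[[0,0,0],[0,0,0]]]' > next.json && python3 jog.py next.json
python3 go.py 448 56.2 25 -0.04
python3 - <<'E'
from h import *
w=snap('wrist','w2');s=snap('side','s3')
cv2.imwrite('pics/c3.png',np.hstack([cv2.resize(w['img'],(400,300)),cv2.resize(s['img'][190:370,180:420],(400,300))])[:,:,::-1])
E
```

```text
t: 10.02
ee_pos: [440.9, 58.3, 100.6]
orientation: [3.141, -0.06, -0.001]
ft_force: [0.6, -0.2, -0.7]
width: 27.6
grasp_force: 30.0
d_tool [ 7.2  1.8 75.6] rot [0.    0.001 0.002] afterrot [ 7.1  1.8 75.6] pos [440.9  58.3 100.6] F [ 0.6 -0.2 -0.7] w 27.6
```

View pics/c3.png

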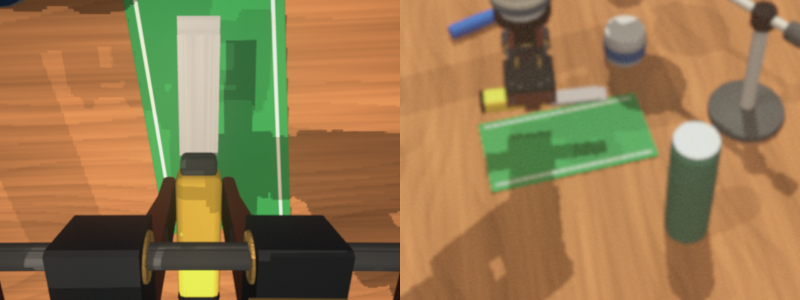

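The chisel is held level along the tool axis, edge at about (318,26) in the wrist picture, straight over the mat.

```bash
python3 - <<'E'
from h import *
w=load('w2'); print('edge',back(w,318,26,84).round(1),'expected',(np.array([440.9,58.3])+104.8*np.array([.9992,-.04])).round(1))
E
echo '[[[7,1.8,0],[0,0,0]],[[0,0,25],[0,0,0]],[[0,0,25],[0,0,0]],[[0,0,15],[0,0,0]],[[0,0,5],[0,0,0]]]' > next.json && python3 jog.py next.json >/dev/null
echo '[[[0,0,0],[0,0,0]],[[0,0,0],[0,0,0]]]' > next.json && python3 jog.py next.json
python3 go.py 448 56.2 25 -0.04
```

```text
edge [546.2  53.8  84. ] expected [545.6  54.1]
t: 10.7
ee_pos: [448.7, 55.9, 30.9]
orientation: [3.141, -0.063, -0.0]
ft_force: [-1.0, -0.0, -0.7]
width: 27.9
grasp_force: 30.0
d_tool [-0.7 -0.3  5.9] rot [ 0.  0. -0.] afterrot [-0.7 -0.3  5.9] pos [448.7  55.9  30.9] F [-1.  -0.  -0.7] w 27.9
```

```bash
echo '[[[0,0,3],[0,0,0]],[[0,0,1.5],[0,0,0]],[[0,0,0],[0,0,0]]]' > next.json && python3 jog.py next.json
echo '[[[0,0,1],[0,0,0]],[[0,0,0],[0,0,0]],[[0,0,0],[0,0,0]]]' > next.json && python3 jog.py next.json
echo '[[[0,0,0.5],[0,0,0]],[[0,0,0],[0,0,0]],[[0,0,0],[0,0,0]]]' > next.json && python3 jog.py next.json
```

```text
t: 10.95
ee_pos: [448.8, 56.5, 26.6]
orientation: [-3.141, 0.062, -0.002]
ft_force: [-0.2, 0.4, -1.0]
width: 27.9
grasp_force: 30.0
t: 11.2
ee_pos: [448.4, 56.6, 25.4]
orientation: [-3.141, 0.061, -0.001]
ft_force: [-0.1, 0.0, -0.7]
width: 28.2
grasp_force: 30.0
t: 11.45
ee_pos: [448.5, 56.6, 24.8]
orientation: [-3.141, 0.061, -0.0]
ft_force: [-0.4, 0.6, 1.8]
width: 27.7
grasp_force: 30.0
```

```bash
echo '[[[0,0,0.4],[0,0,0]],[[0,0,0],[0,0,0]],[[0,0,0],[0,0,0]]]' > next.json && python3 jog.py next.json
echo '[[[0,0,0],[0,0,0]],[[0,0,0],[0,0,0]],[[0,0,0],[0,0,0]],[[0,0,0],[0,0,0]]]' > next.json && python3 jog.py next.json 60
echo '[[[0,0,-15],[0,0,0]],[[0,0,-25],[0,0,0]],[[0,0,-40],[0,0,0]],[[0,0,-40],[0,0,0]],[[0,0,-40],[0,0,0]]]' > next.json && python3 jog.py next.json >/dev/null
echo '[[[0,0,-40],[0,0,0]],[[0,0,-40],[0,0,0]],[[0,0,-40],[0,0,0]],[[0,0,0],[0,0,0]],[[0,0,0],[0,0,0]]]' > next.json && python3 jog.py next.json
python3 - <<'E'
from h import *
w=snap('wrist','w4')
E
python3 go.py 606 280 305 -0.04
```

```text
t: 11.7
ee_pos: [448.5, 56.5, 24.8]
orientation: [-3.141, 0.061, -0.001]
ft_force: [-1.4, -0.0, 8.9]
width: 27.9
grasp_force: 30.0
t: 12.03
ee_pos: [448.3, 56.5, 24.2]
orientation: [3.141, -0.062, -0.0]
ft_force: [0.2, -0.3, -0.1]
width: 51.1
grasp_force: 0.0
t: 12.87
ee_pos: [449.5, 56.6, 306.4]
orientation: [-3.14, 0.062, -0.008]
ft_force: [0.1, -0.6, -0.1]
width: 60.2
grasp_force: 0.0
d_tool [ 148.9 -229.5   -0.4] rot [-0.    -0.001  0.001] afterrot [ 148.7 -229.7   -0.6] pos [448.2  56.5 304.4] F [-0.5  0.1 -1.1] w 59.8
```

View pics/w4.png

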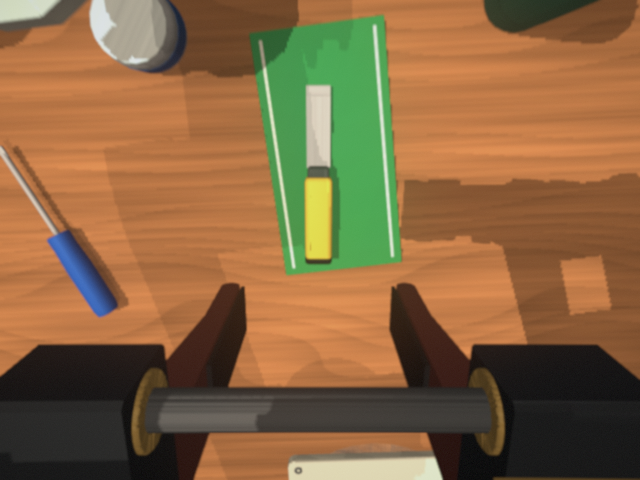

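```bash
python3 - <<'E'
from h import *
w=load('w4'); print('edge',back(w,318,86,6).round(1),'butt top',back(w,318.5,260,14).round(1))
E
echo '[[[21.3,-32.8,0],[0,0,0]],[[21.3,-32.8,0],[0,0,0]],[[21.3,-32.8,0],[0,0,0]],[[21.3,-32.8,0],[0,0,0]],[[21.3,-32.8,0],[0,0,0]]]' > next.json && python3 jog.py next.json >/dev/null
echo '[[[21.3,-32.8,0],[0,0,0]],[[21.3,-32.8,0],[0,0,0]],[[0,0,0],[0,0,0]],[[0,0,0],[0,0,0]],[[0,0,0],[0,0,0]]]' > next.json && python3 jog.py next.json >/dev/null
python3 go.py 606 280 236 -0.04
python3 - <<'E'
from m import *
w=snap('wrist','w5'); p,c,n=blob(w,(0,150,90),(8,255,255),(200,100,450,340)); print(c,n,back(w,*c,248).round(1))
k,_=cv2.minEnclosingCircle(p),0; print(k, p.min(0),p.max(0))
E
```

```text
edge [552.6  52.    6. ] butt top [374.4  58.6  14. ]
d_tool [ 1.2 -0.7 65.2] rot [0.002 0.005 0.001] afterrot [ 0.9 -0.6 65.2] pos [605.1 279.5 301.2] F [-0.2 -1.1 -0.3] w 60.2
[317.84236453 269.10696692] 2842 [607.2 278.8 248. ]
((318.5, 267.5), 37.66307830810547) [294. 230.] [342. 305.]
```

```bash
echo '[[[-2,1.4,0],[0,0,0]],[[0,0,20],[0,0,0]],[[0,0,25],[0,0,0]],[[0,0,19],[0,0,0]],[[0,0,0],[0,0,0]]]' > next.json && python3 jog.py next.json >/dev/null
echo '[[[0,0,0],[0,0,0]],[[0,0,0],[0,0,0]],[[0,0,0],[0,0,0]],[[0,0,0],[0,0,0]],[[0,0,0],[0,0,0]]]' > next.json && python3 jog.py next.json 15
echo '[[[0,0,0],[0,0,0]],[[0,0,0],[0,0,0]],[[0,0,0],[0,0,0]]]' > next.json && python3 jog.py next.json
python3 -c "
from h import *
o=get_obs();p=o['ee_pos']-[765.5,43.5,0];print(np.hypot(*p[:2]),np.arctan2(p[1],-p[0]),o['qpos'])"
```

```text
t: 14.63
ee_pos: [604.8, 278.9, 241.5]
orientation: [-3.14, 0.062, -0.003]
ft_force: [0.2, -0.7, 0.2]
width: 30.4
grasp_force: 0.0
t: 14.88
ee_pos: [604.5, 279.2, 241.1]
orientation: [-3.14, 0.061, -0.001]
ft_force: [-1.7, 1.8, 4.8]
width: 23.6
grasp_force: 30.0
285.4566218956017 0.9716322634656841 [4.14647997e-01 4.81043848e-01 1.53274534e+00 4.90019721e-04
 1.12657716e+00 2.02421614e+00]
```

```bash
echo '[[[-22,18.1,0],[0,0,-0.1]],[[-22,18.1,0],[0,0,-0.1]],[[-22,18.1,0],[0,0,-0.1]]]' > next.json && python3 jog.py next.json
echo '[[[-22,18.1,0],[0,0,-0.1]],[[-22,18.1,0],[0,0,-0.1]],[[-22,18.1,0],[0,0,-0.1]]]' > next.json && python3 jog.py next.json
echo '[[[-22,18.1,0],[0,0,-0.1]],[[-22,18.1,0],[0,0,-0.1]],[[-22,18.1,0],[0,0,-0.1]],[[0,0,0],[0,0,0]],[[0,0,0],[0,0,0]]]' > next.json && python3 jog.py next.json
python3 go.py 480.7 54.9 240 0.87
python3 -c "
from h import *
o=get_obs();p=o['ee_pos']-[765.5,43.5,0];print(np.hypot(*p[:2]),np.arctan2(p[1],-p[0]))"
```

```text
t: 15.13
ee_pos: [542.4, 220.7, 241.1]
orientation: [3.114, 0.418, 0.006]
ft_force: [8.3, -4.8, 3.1]
width: 23.5
grasp_force: 30.0
t: 15.38
ee_pos: [500.5, 146.1, 241.1]
orientation: [3.015, 0.878, 0.008]
ft_force: [12.8, -3.4, -4.2]
width: 23.2
grasp_force: 30.0
t: 15.8
ee_pos: [482.7, 62.3, 241.1]
orientation: [2.854, 1.308, 0.007]
ft_force: [6.5, 0.9, -1.4]
width: 23.7
grasp_force: 30.0
d_tool [-6.9  3.3  1.1] rot [ 0.004 -0.003 -0.011] afterrot [-6.9  3.2  1.1] pos [482.7  62.3 241.1] F [ 6.5  0.9 -1.4] w 23.7
283.4161542691367 0.06633188239566508
```

```bash
echo '[[[-5,5.6,0],[0,0,0]],[[0,0,0],[0,0,0]],[[0,0,0],[0,0,0]]]' > next.json && python3 jog.py next.json
python3 - <<'E'
from m import *
np.set_printoptions(precision=1,suppress=True)
o=get_obs();p=o['ee_pos']-[765.5,43.5,0];print(o['ee_pos'],np.hypot(*p[:2]),np.arctan2(p[1],-p[0]))
E
echo '[[[0,0,0],[0,0,0]],[[0,0,0],[0,0,0]],[[0,0,0],[0,0,0]],[[0,0,0],[0,0,0]]]' > next.json && python3 jog.py next.json 60
echo '[[[0,0,-20],[0,0,0]],[[0,0,-25],[0,0,0]],[[0,0,-25],[0,0,0]],[[0,0,0],[0,0,0]],[[0,0,0],[0,0,0]]]' > next.json && python3 jog.py next.json
python3 -c "
from h import *
snap('wrist','w6')"
```

```text
t: 16.05
ee_pos: [482.4, 56.0, 241.1]
orientation: [2.854, 1.311, 0.002]
ft_force: [-0.1, 1.5, 6.0]
width: 23.5
grasp_force: 30.0
[482.4  56.  241.1] 283.40291458653195 0.04401418795390612
t: 16.38
ee_pos: [481.5, 56.3, 240.0]
orientation: [-2.855, -1.311, 0.001]
ft_force: [-0.4, -0.5, 1.0]
width: 46.9
grasp_force: 0.0
t: 16.8
ee_pos: [482.4, 56.4, 311.2]
orientation: [2.854, 1.311, 0.004]
ft_force: [-0.6, -0.2, -0.5]
width: 60.0
grasp_force: 0.0
```

View pics/w6.png

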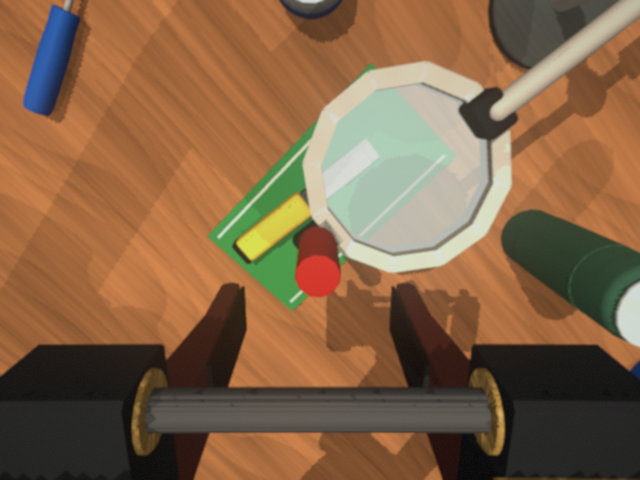

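The lens ring spans about (305–513, 60–272), centre at about (409,166). The cutting edge shows through the glass at about (371,150). I check both in world coordinates.

Run:
```python
from m import *
d=load('w6')
print('edge',back(d,371,150,6).round(1),'lens',back(d,409,166,192).round(1),'knob',back(d,318,273,255).round(1))
```

```text
edge [550.5  50.6   6. ] lens [554.5  54.4 192. ] knob [481.7  56.1 255. ]
```

```bash
echo '[[[0,0,-30],[0,0,0]],[[0,0,-30],[0,0,0]],[[0,0,-20],[0,0,0]],[[0,0,0],[0,0,0]],[[0,0,0],[0,0,0]]]' > next.json && python3 jog.py next.json
python3 -c "
from h import *
d=snap('side','s9'); t=snap('top','t9')
cv2.imwrite('pics/c9.png',np.hstack([cv2.resize(d['img'],(400,300)),cv2.resize(t['img'],(400,300))])[:,:,::-1])"
```

```text
t: 17.27
ee_pos: [481.6, 56.3, 389.6]
orientation: [-2.855, -1.311, 0.0]
ft_force: [0.4, -1.2, -0.9]
width: 60.2
grasp_force: 0.0
```

View pics/c9.png

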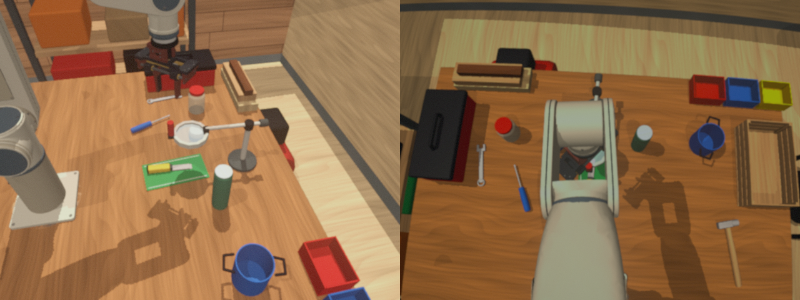

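The side view shows the chisel flat on the mat, the lamp back over it, the arm clear and the bystanders where they were.

```bash
python3 -c "
from workcell import ctrl, cam, get_obs
print(ctrl.close_job())"
```

```text
the job is handed in; nothing more can be done
None
```

The job is handed in at about 17 s: the lamp was swung clear over the tin side, the chisel was set flat on the mat with its edge towards the post, and the lens was swung back to within about 5 mm of centred over the edge; no verdict was shown.

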